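# Refit the drip grate under its lip

## Task

Take the dark steel drip grate from the sloping white rack and refit it in the drip tray: hook its copper edge under the tray's copper lip with the free end still raised, then swing the free end down until the grate lies flat and fully home on its seat inside the rim. Lower it under control, do not let it slam down, let go, and leave the jug, cup, tamper and bowl where they stand.

Things in the scene. Friction and masses are not known exactly. Their poses are not given: they have to be found in the camera images.
- grate: Slotted dark steel drip grate: plate 150 (x) x 110 (y) x 5 mm, 0.2 to 0.4 kg, a blue upright fin in the middle of its top. Origin: centre of the plate's underside; x runs from the copper hooking edge (-x) to the plain free edge (+x), z up out of the top face. It starts on the rack, free end up: x slopes upward at 30 degrees and z leans 30 degrees from vertical.
- grate_tongue (a point): Middle of the grate's copper hooking edge, at half its thickness: (-75, 0, 2.5) mm in the grate's frame. An 18 mm wide copper-coloured band marks this end.
- grate_free (a point): Middle of the grate's free edge, at half its thickness: (75, 0, 2.5) mm in the grate's frame.
- grate_handle (a point): Point in the middle of the blue fin, on the grate's z axis 22 mm above the plate's underside. The fin is 12 mm thick (along the grate's x), 50 mm wide (y) and stands 30 mm above the plate's top face; it is the grip.
- tray: Fixed steel drip tray, outside 168 (x) x 130 (y) x 35 mm. Origin: centre of its underside; z up; the lip is on its -x wall, roughly facing the robot. Inner wall faces at x = +-78, y = +-59 mm. Seat: a ledge along all walls, 10 to 14 mm wide, top 15 mm above the origin; rim at 35 mm. Seated, the grate's axes point as the tray's and its underside is at 15 mm.
- tray_lip (a point): Middle of the copper lip's free lower edge: (-66, 0, 30) mm in the tray's frame. The lip reaches 12 mm inward from the -x wall over the full width, 5 mm thick (30 to 35 mm above the tray's origin), so the slot below it is 15 mm high above the seat and 12 mm deep.
- rack: Fixed white plastic drying rack, foot 170 (x) x 130 (y) mm. Origin: centre of its underside. Its slatted bed, 156 x 108 mm, rises to +x at 30 degrees; the middle of its top is 75 mm above the origin. A stop bar at the low end stands 8 mm above the bed. The grate starts on the bed, copper edge at the stop.
- jug: Bystander: steel milk frother jug with black lid and orange press button, 84 mm across, 126 mm tall, handle at its +y. Origin: centre of its underside.
- cup: Bystander: white ceramic espresso cup with handle at its +y, 66 mm across, 58 mm tall. Origin: centre of its underside.
- tamper: Bystander: steel tamper with dark wood handle, standing, 58 mm across, 87 mm tall. Origin: centre of its underside.
- bowl: Bystander: small olive wood bowl, 96 mm across, 40 mm tall. Origin: centre of its underside.
Mind the look-alikes: they are no part of the job. What is shaped like the grate but green or red is not meant. Leave any red look-alike of the tray alone.

How it is judged (in metres and radians):
On the way:
1. the copper edge is under the lip while the free end is still raised (x of grate_tongue in the frame of tray between -0.082 and -0.068 m and z of grate_tongue in the frame of tray between 0.012 and 0.03 m and angle between grate's own z axis and vertical above 0.07 rad), for 0.1 s.
At the end, for the whole second after the job is handed in: The grate lies flat and at rest on the tray's seat (within 0.04 rad of level, both its ends within 3.5 mm of seated height, centred sideways within 8 mm), with its copper edge at least 3 mm under the lip (x of grate_tongue in the frame of tray between -0.082 and -0.069 m and z of grate_tongue in the frame of tray between 0.014 and 0.021 m and y of grate_tongue in the frame of tray between -0.008 and 0.008 m and z of grate_free in the frame of tray between 0.014 and 0.021 m and angle between grate's own z axis and vertical below 0.04 rad and linear speed of grate below 0.01 m/s and angular speed of grate below 0.1 rad/s); the robot touches nothing.
It fails at once if a bystander (jug, cup, tamper or bowl) is moved more than 20 mm or tipped more than 0.35 rad (distance of any of jug, cup, tamper, bowl from where it was at the start of the episode above 0.02 m or angle between any of jug, cup, tamper, bowl's own z axis and vertical above 0.35 rad).
It fails at once if the grate slams down at the tray (turns faster than 5 rad/s within 150 mm of the tray) (distance between grate and tray below 0.15 m and angular speed of grate above 5 rad/s).
It also fails if it takes over 48 s, if anything falls off the work surface, if the arm or the gripper's body presses on something with over 40 N, if the wrist force passes 120 N, or if a joint passes its speed limit or range.

## Robot

A 7-joint arm with a two-finger parallel gripper is mounted at the origin on the work surface. World frame = base frame: x ahead of the robot, y to its left, z up, the work surface at z = 0. Lengths are in mm, angles in rad, forces in N, time in s.
With the tool pointing down it reaches from about 425 to 950 mm from the base axis. Payload 16.7 kg.
Tool frame: the origin (TCP) lies between the finger pads; the fingertips stand 19 mm ahead of it and the grasp point (between the pads) is the TCP (arm.tcp_to_tips is the distance from the TCP to the fingertips, in mm); z points along the fingers, y is the direction in which the jaws open and shut (so a half turn about z gives the same grasp; the last joint's range is limited). The gripper opens to 94 mm and grips with 3 to 60 N. Pads are 16 mm wide; open, the fingers measure 119 mm over their backs; the gripper's body (75 mm by 177 mm) begins 78 mm behind the grasp point.
Start: joints at [1.028, 0.426, 0.074, 1.606, -0.034, 1.111, -0.067], TCP at [258.34, -623.567, 224.467] pointing down, gripper open.
Joint ranges: [-2.85, 2.85], [-0.5, 2.14], [-1.23, 1.37], [0.21, 2.46], [-1.02, 4.16], [0.16, 2.05], [-2.73, 2.73]. Speed limits (rad/s): [1.89, 1.89, 2.39, 2.39, 3.01, 3.01, 3.01].

## Interface

Orientations are given as a 3x3 rotation matrix whose columns are the frame's x, y, z axes.
In Python, from rig import arm, viewer gives the robot as it stands.
- The arm moves only by the shell command python3 -m creep 'ROWS' [OPENING] [FORCE]. ROWS is JSON, one flat list of numbers, 6 for each row, row after row: the shift along the world's x, y, z as a fraction of full scale, then the turn, a rotation vector about the world's x, y, z as a fraction of full scale. A call has 1 to 12 rows; each row shifts and turns the pose as measured when the row begins; what a row does not reach is not made up. Full scale, the value 1, is 0.02 m for a shift and 90 degrees for a turn. A row lasts 1/10 s, in which the tool goes at most 50 mm and 8.59 degrees, less where a joint would pass 70% of its speed; a pose out of reach is approached as far as the arm can. A call with a number of a shift or a turn outside -1 to 1 is refused whole. A call with a gripper value outside its range is refused whole. OPENING is the opening, from 0 (shut) to 1 (fully open), set as the call begins (- or left out, the last holds). The fingers move at their own pace and stop on an object; FORCE is the grip in N (left out, the last holds). Time passes only in rows, so rows that do not move let the fingers close. It gives the time, the measured TCP pose, the force and the opening at its end, in the units of the state.
- arm.read_state(): the state, without advancing time (a new reading comes with each control period).
- viewer.camera(name): name is "side" or "top"; returns (picture, depth): 384x512x3 uint8, red, green, blue; 384x512 float32, mm along the optical axis (not along the pixel's ray), 0 where there is no reading.
- viewer.camera_params(name): a dict with "fx", "fy", "cx", "cy" (pixels), "rvec" (rotation vector, rad) and "tvec" (3), from world to camera coordinates, as OpenCV has them. Camera axes: x right, y down, z forward; pixel columns grow to the right and rows downward; lengths in mm; the calibration is good to about 2 mm. A picture is of the moment at which its call begins. camera_params takes no time and is no camera call.
- arm.job_done(): hands the job in, once; it reports no verdict.
The state is a dict: "time_s": time; "joints": joint angles; "joint_velocities": joint speeds; "joint_efforts": joint torques, N m; "tool_pos": TCP position; "eef_rot": TCP orientation; "force": force on the tool from outside, world axes, zero at the start; "wrist_torque": the same for the moment, N m; "gripper_width": opening from 0.0 (shut) to 1.0 (fully open).
Only numpy, scipy, OpenCV 4.12 (cv2) and the standard library are available. Lean on these libraries where they do the work, as an engineer would, in place of code of your own. Each camera call takes 0.05 s, during which the arm holds its last target.

## Working session

There is one attempt and no reset: what is moved stays moved. The work goes in short steps, Python scripts to look and compute and a shell command to move; the robot and the scene stay as the last step left them, time stands still between calls to the robot, and variables do not carry over. Pictures are saved under pics/ and viewed, and the job is handed in when it is done.

```bash
mkdir -p pics; ls; python3 - <<'E'
from rig import arm, viewer
import cv2,numpy as np
for n in("side","top"):
    p,d=viewer.camera(n)
    np.savez(f"{n}0.npz",p=p,d=d)
    cv2.imwrite(f"pics/{n}0.png",cv2.resize(p[:,:,::-1],(800,600),interpolation=cv2.INTER_CUBIC))
    print(n,viewer.camera_params(n))
print(arm.read_state())
E
```

```text
pics
side {'fx': 445.4550284404648, 'fy': 445.4550284404648, 'cx': 252.61510259634875, 'cy': 188.16764144969488, 'rvec': array([ 0.91642953, -2.49440408,  1.09177486]), 'tvec': array([ 423.17873148,  284.52173419, 1212.39685561])}
top {'fx': 390.30097528620007, 'fy': 390.30097528620007, 'cx': 261.194656324313, 'cy': 186.70944433159167, 'rvec': array([ 2.12909049, -2.14583456,  0.15124918]), 'tvec': array([  53.60429697,  527.4911482 , 1108.81050405])}
{'time_s': 0.1, 'joints': array([ 1.0284598 ,  0.42665798,  0.07386311,  1.60654415, -0.03410958,
        1.11081109, -0.06712091]), 'joint_velocities': array([ 0.00099624, -0.00068568, -0.00077421, -0.0017455 , -0.00241672,
       -0.00122139, -0.00084218]), 'joint_efforts': array([ 7.82224175e-03, -9.37462234e+01,  3.67696837e+00, -4.55044019e+01,
       -4.85225057e-02,  1.67365058e-02,  1.34799557e-04]), 'tool_pos': array([ 258.22328887, -623.24319645,  223.85308228]), 'eef_rot': array([[ 9.23852182e-01,  3.82749111e-01, -5.13843605e-04],
       [ 3.82749448e-01, -9.23851598e-01,  1.04110112e-03],
       [-7.62347091e-05, -1.15849689e-03, -9.99999326e-01]]), 'force': array([ 0.37801367,  0.10866221, -0.27519557]), 'wrist_torque': array([-0.02820411,  0.02955199, -0.04831205]), 'gripper_width': 1.0032727811491813}
```

View pics/side0.png

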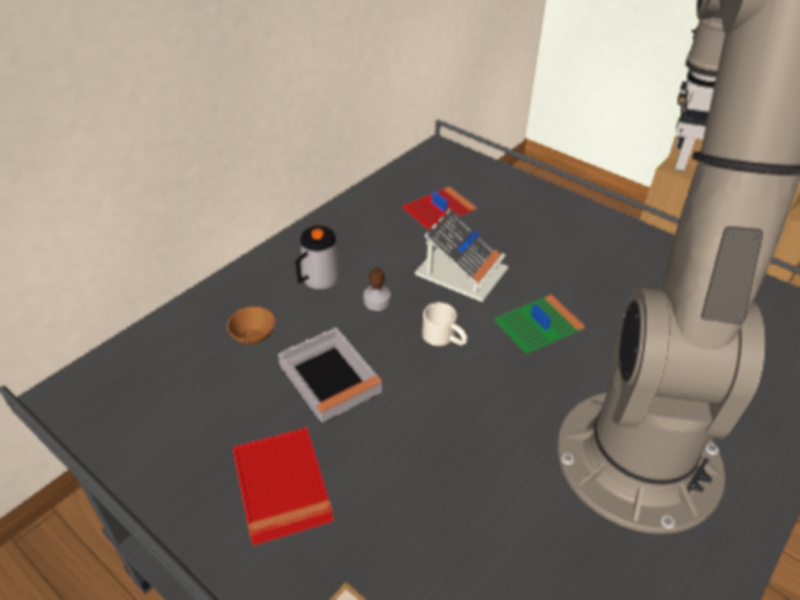

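View pics/top0.png

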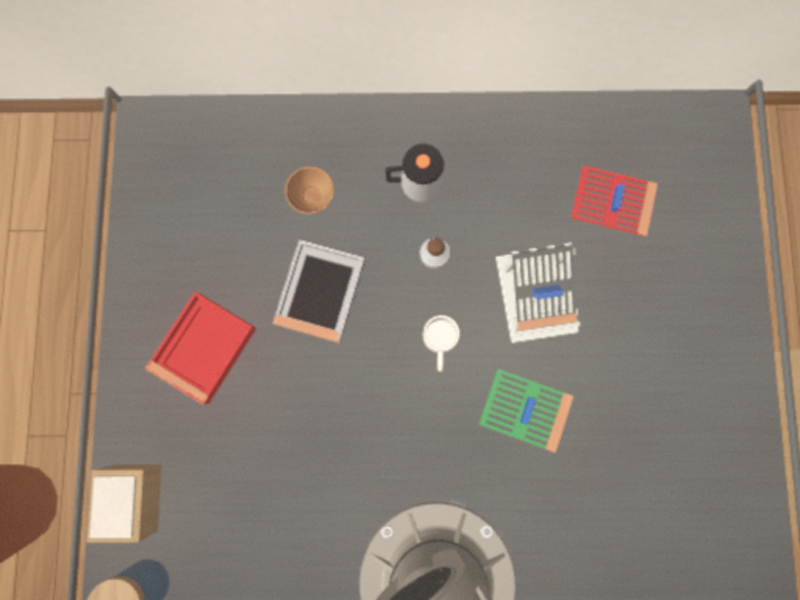

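The top picture has up = +x and left = +y. There are three grate shapes:
- Dark with a copper edge, on the white rack: top (547,292), side (465,245).
- Green: top (527,410).
- Red: top (615,200).

There are also two trays: grey steel (320,290) and red (200,348). The dark grate on the white rack and the grey tray fit the description. I'll confirm both in enlarged crops.

```bash
python3 - <<'E'
import cv2,numpy as np
def crop(n,x0,y0,w,h,s,f):
    p=np.load(f"{n}0.npz")["p"][y0:y0+h,x0:x0+w,::-1]
    im=cv2.resize(p,None,fx=s,fy=s,interpolation=cv2.INTER_CUBIC)
    for i in range(0,w,10):
        cv2.putText(im,str(x0+i),(i*s,8),0,.32,(0,255,255),1); cv2.line(im,(i*s,10),(i*s,14),(0,255,255),1)
    for i in range(0,h,10):
        cv2.putText(im,str(y0+i),(0,i*s+4),0,.32,(0,255,255),1)
    cv2.imwrite(f"pics/{f}.png",im)
crop("top",310,150,70,75,8,"g_top"); crop("top",170,148,70,75,8,"t_top")
crop("side",260,125,70,70,8,"g_side"); crop("side",172,205,76,66,8,"t_side")
E
```

```text
(no output)
```

View pics/g_top.png

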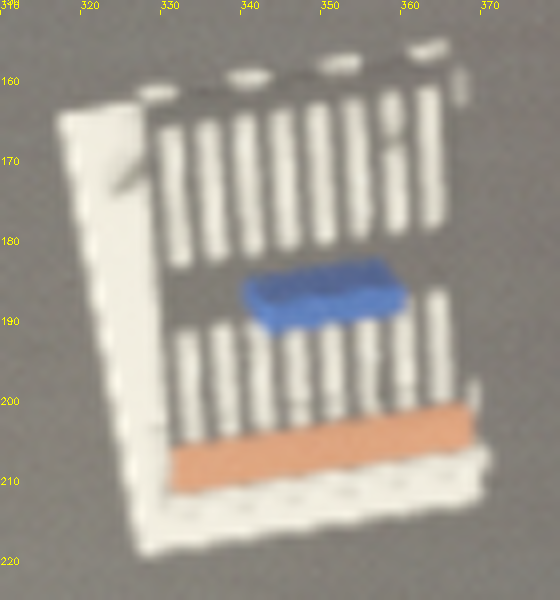

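View pics/t_top.png

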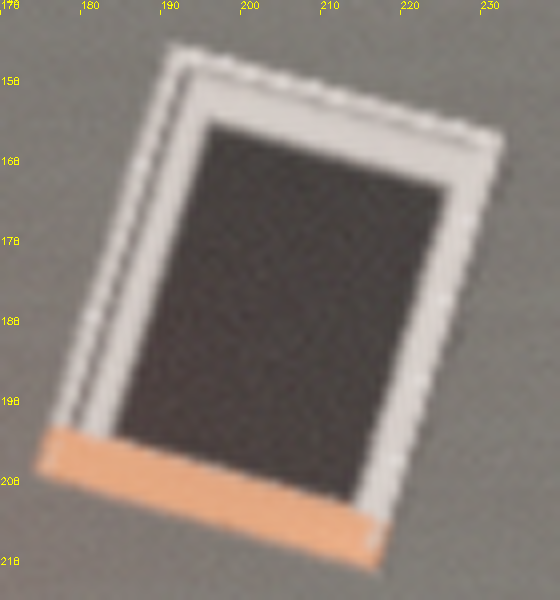

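View pics/g_side.png

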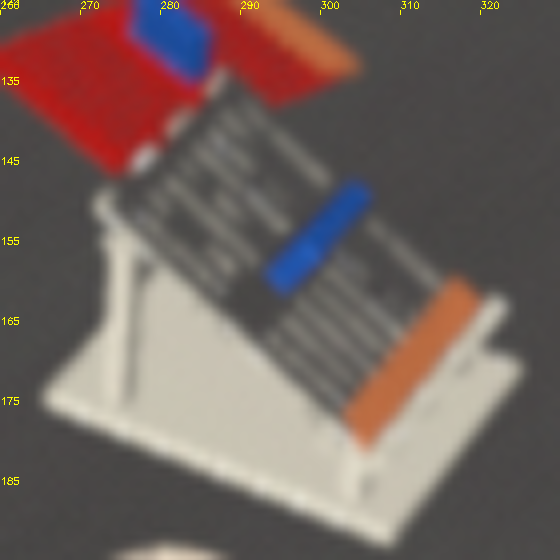

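View pics/t_side.png

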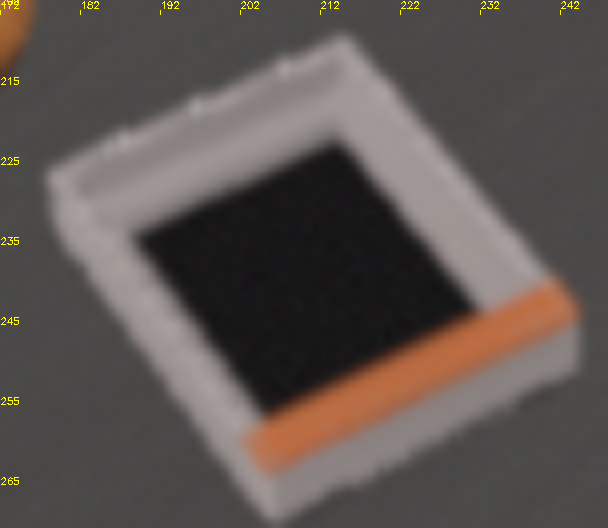

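```bash
cat > h.py <<'E'
import numpy as np,cv2
from scipy.optimize import least_squares
from scipy.spatial.transform import Rotation as R
from rig import viewer
P={n:viewer.camera_params(n) for n in("side","top")}
def proj(n,X):
    c=P[n];K=np.array([[c["fx"],0,c["cx"]],[0,c["fy"],c["cy"]],[0,0,1.]])
    return cv2.projectPoints(np.asarray(X,float).reshape(-1,3),c["rvec"],c["tvec"],K,None)[0][:,0]
def unproj(n,d):
    c=P[n];v,u=np.mgrid[:384,:512]
    X=np.stack([(u-c["cx"])/c["fx"]*d,(v-c["cy"])/c["fy"]*d,d],-1)
    Rm=cv2.Rodrigues(c["rvec"])[0]
    return (X-c["tvec"])@Rm
E
cat > fit0.py <<'E'
from h import *
px=lambda x0,y0,u,v:(x0+u/8-.44,y0+v/8-.44)
# tray
T=[("top",(84,65,35),px(170,148,172,44)),("top",(84,-65,35),px(170,148,502,135)),("top",(-84,-65,35),px(170,148,378,570)),("top",(-84,65,35),px(170,148,38,470)),
("side",(84,65,35),px(172,205,46,175)),("side",(84,-65,35),px(172,205,345,35)),("side",(-84,-65,35),px(172,205,578,303)),("side",(-84,65,35),px(172,205,270,474))]
def ft(q):
    return np.concatenate([proj(n,R.from_euler("z",q[2]).apply(X)+[q[0],q[1],0])[0]-p for n,X,p in T])
t=least_squares(ft,[600,150,0]);print("tray",t.x.round(3));print(t.fun.reshape(-1,2).round(2).tolist())
G=[("top",(-75,55,5),px(310,150,172,495)),("top",(-75,-55,5),px(310,150,473,445)),("top",(-57,55,5),px(310,150,170,447)),("top",(-57,-55,5),px(310,150,470,403)),
("top",(75,55,5),px(310,150,147,98)),("top",(75,-55,5),px(310,150,455,58)),
("side",(-75,55,0),px(260,125,367,450)),("side",(-57,55,5),px(260,125,345,412)),("side",(-57,-55,5),px(260,125,458,278)),("side",(-75,-55,5),px(260,125,483,300))]
def rot(yaw,p=np.pi/6): return R.from_euler("z",yaw)*R.from_euler("y",-p)
def fg(q):
    return np.concatenate([proj(n,rot(q[3]).apply(X)+q[:3])[0]-p for n,X,p in G])
g=least_squares(fg,[600,-150,80,0]);print("grate",g.x.round(3));print(g.fun.reshape(-1,2).round(2).tolist())
# depth check
for n in("side","top"):
    d=np.load(f"{n}0.npz")["d"];W=unproj(n,d).reshape(-1,3)
    L=rot(g.x[3]).inv().apply(W-g.x[:3]);dd=d.ravel()>0
    m=dd&(abs(L[:,0]+66)<6)&(abs(L[:,1])<45)&(abs(L[:,2]-5)<15);print(n,"copper z(5)",np.median(L[m,2]),m.sum())
    m=dd&(abs(L[:,0])<10)&(abs(L[:,1])<35)&(L[:,2]>22)&(L[:,2]<50);print(" fin",np.percentile(L[m],[2,50,98],axis=0).round(1).tolist(),m.sum())
    L=R.from_euler("z",-t.x[2]).apply(W-[t.x[0],t.x[1],0])
    m=dd&(abs(L[:,0]+75)<6)&(abs(L[:,1])<55);print(" lip z(35)",np.median(L[m,2]))
    m=dd&(abs(L[:,0])>200)&(abs(L[:,0])<300)&(abs(L[:,1])<30);print(" table",np.median(L[m,2]))
for n in("side","top"):
    im=np.ascontiguousarray(np.load(f"{n}0.npz")["p"][:,:,::-1]);s=5
    Fp=[(x,y,z) for z in(5,35) for x in(-6,6) for y in(-25,25)]
    big=None
    pts=np.vstack([proj(n,rot(g.x[3]).apply(Fp+[(x,y,5) for x in(-75,-57,75) for y in(-55,55)])+g.x[:3])])
    u0,v0=(pts.mean(0)-[50,50]).astype(int)
    big=cv2.resize(im[v0:v0+100,u0:u0+100],None,fx=s,fy=s,interpolation=cv2.INTER_CUBIC)
    for a in pts: cv2.circle(big,tuple(np.int32((a-[u0,v0]+.5)*s)),2,(0,255,0),-1)
    pts=proj(n,R.from_euler("z",t.x[2]).apply([(x,y,35) for x in(-84,84) for y in(-65,65)]+[(x,y,15) for x in(-68,64,78) for y in(-59,-49,49,59)]+[(-66,y,35) for y in(-59,59)])+[t.x[0],t.x[1],0])
    u0,v0=(pts.mean(0)-[50,50]).astype(int)
    b2=cv2.resize(im[v0:v0+100,u0:u0+100],None,fx=s,fy=s,interpolation=cv2.INTER_CUBIC)
    for a in pts: cv2.circle(b2,tuple(np.int32((a-[u0,v0]+.5)*s)),2,(0,255,0),-1)
    cv2.imwrite(f"pics/ov_{n}.png",cv2.resize(np.hstack([big,b2]),(800,400)))
E
python3 fit0.py
```

```text
tray [ 5.33428e+02  2.19999e+02 -2.73000e-01]
[[-0.15, 0.33], [0.19, -0.0], [0.0, -0.06], [0.13, 0.86], [-0.29, -0.6], [-0.33, -0.28], [0.13, 0.63], [-0.46, -0.64]]
grate [ 5.27942e+02 -1.98901e+02  7.57260e+01  1.44000e-01]
[[0.39, -0.06], [0.07, 0.48], [0.2, 0.34], [0.23, 0.11], [-0.3, 0.81], [0.39, -0.12], [-0.59, -0.1], [-1.01, 0.27], [-0.61, -0.61], [0.04, 0.17]]
side copper z(5) 3.843996186583971 66
 fin [[-7.3, -19.9, 22.8], [-1.7, 7.3, 32.1], [3.8, 29.2, 37.0]] 48
 lip z(35) 33.86665742799635
 table -1.0786904493885943
top copper z(5) 3.923505070961304 122
 fin [[-5.1, -23.9, 22.9], [3.5, 1.0, 33.6], [7.7, 24.1, 37.3]] 101
 lip z(35) 35.60693851815708
 table 0.47683559380187596
```

View pics/ov_side.png

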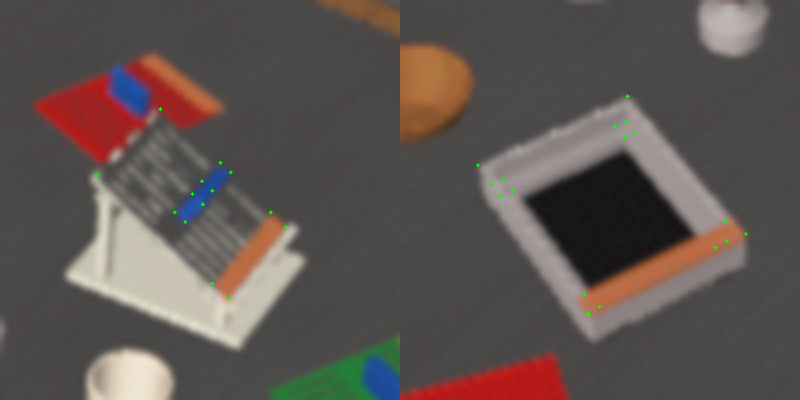

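View pics/ov_top.png

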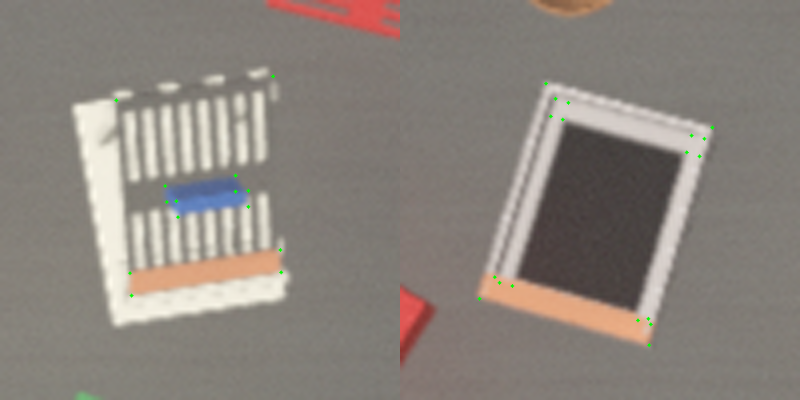

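The crops confirm the target. The dark grate with a copper edge is on the white rack (fin at top px ~(350,186)). The grey tray with a copper lip is at top px ~(203,185). The fits agree to about 1 px. Next is a helper that works out the remaining shift and turn.

```bash
cat > go.py <<'E'
import sys
from h import *
from rig import arm
G=np.array([527.9,-198.9,75.7]);GY=.144
TR=np.array([533.4,220.,0]);TY=-.273
def need(pos,Rt):
    s=arm.read_state();d=np.array(pos)-s["tool_pos"]
    rv=R.from_matrix(Rt@s["eef_rot"].T).as_rotvec()
    print("t",round(s["time_s"],2),"pos",s["tool_pos"].round(1),"F",s["force"].round(1),"w",round(s["gripper_width"],3))
    print("target",np.round(pos,1),"need mm",d.round(1),"full-scale total",(d/20).round(2),"turn",(rv/(np.pi/2)).round(3),"deg",np.degrees(np.linalg.norm(rv)).round(1))
def toolR(yaw,p):  # grate yaw, pitch -> tool rot
    M=(R.from_euler("z",yaw)*R.from_euler("y",-p)).as_matrix()
    return np.stack([M[:,1],M[:,0],-M[:,2]],1),M
if __name__=="__main__":
    k=sys.argv[1];v=list(map(float,sys.argv[2:]))
    if k=="grasp": # standoff along grate z
        Rt,M=toolR(GY,np.pi/6);need(G+M[:,2]*(v[0]),Rt)
    if k=="tray": # tongue x,y,z in tray frame, pitch deg, handle h
        Rt,M=toolR(TY,np.radians(v[3]))
        h=v[4] if len(v)>4 else 28
        Rz=R.from_euler("z",TY).as_matrix()
        off=M@(np.array([0,0,h])-np.array([-75,0,2.5]))
        need(TR+Rz@np.array(v[:3])+off,Rt)
E
python3 go.py grasp 108; python3 go.py grasp 28;python3 go.py tray -60 0 80 30
```

```text
t 0.1 pos [ 258.2 -623.2  223.9] F [ 0.4  0.1 -0.3] w 1.003
target [ 474.5 -206.6  169.2] need mm [216.2 416.6 -54.6] full-scale total [10.81 20.83 -2.73] turn [-0.177 -0.312  0.821] deg 80.7
t 0.1 pos [ 258.2 -623.2  223.9] F [ 0.4  0.1 -0.3] w 1.003
target [ 514.  -200.9   99.9] need mm [ 255.8  422.3 -123.9] full-scale total [12.79 21.12 -6.2 ] turn [-0.177 -0.312  0.821] deg 80.7
t 0.1 pos [ 258.2 -623.2  223.9] F [ 0.4  0.1 -0.3] w 1.003
target [525.9 222.1 139.6] need mm [267.7 845.3 -84.3] full-scale total [13.38 42.27 -4.21] turn [-0.229 -0.259  0.563] deg 59.4
```

```bash
python3 -m creep '[0.45,0.87,0,-0.007,-0.013,0.034,0.45,0.87,0,-0.007,-0.013,0.034,0.45,0.87,0,-0.007,-0.013,0.034,0.45,0.87,0,-0.007,-0.013,0.034,0.45,0.87,0,-0.007,-0.013,0.034,0.45,0.87,0,-0.007,-0.013,0.034,0.45,0.87,0,-0.007,-0.013,0.034,0.45,0.87,0,-0.007,-0.013,0.034,0.45,0.87,0,-0.007,-0.013,0.034,0.45,0.87,0,-0.007,-0.013,0.034,0.45,0.87,0,-0.007,-0.013,0.034,0.45,0.87,0,-0.007,-0.013,0.034]' 0.6 40; python3 go.py grasp 108
```

```text
time_s: 1.3
tool_pos: [367.1, -405.7, 219.4]
eef_rot: [[0.475, 0.838, 0.269], [0.875, -0.483, -0.042], [0.095, 0.255, -0.962]]
force: [0.7, -0.1, 0.7]
gripper_width: 0.598
t 1.3 pos [ 367.1 -405.7  219.4] F [ 0.7 -0.1  0.7] w 0.598
target [ 474.5 -206.6  169.2] need mm [107.3 199.  -50.1] full-scale total [ 5.37  9.95 -2.51] turn [-0.09  -0.158  0.398] deg 39.4
```

```bash
python3 -m creep '[0.45,0.83,-0.2,-0.008,-0.013,0.033,0.45,0.83,-0.2,-0.008,-0.013,0.033,0.45,0.83,-0.2,-0.008,-0.013,0.033,0.45,0.83,-0.2,-0.008,-0.013,0.033,0.45,0.83,-0.2,-0.008,-0.013,0.033,0.45,0.83,-0.2,-0.008,-0.013,0.033,0.45,0.83,-0.2,-0.008,-0.013,0.033,0.45,0.83,-0.2,-0.008,-0.013,0.033,0.45,0.83,-0.2,-0.008,-0.013,0.033,0.45,0.83,-0.2,-0.008,-0.013,0.033,0.45,0.83,-0.2,-0.008,-0.013,0.033,0.45,0.83,-0.2,-0.008,-0.013,0.033]'; python3 go.py grasp 108
python3 - <<'E'
from rig import viewer
import cv2,numpy as np
o=[]
for n,(u,v) in(("side",(295,150)),("top",(350,185))):
    p,d=viewer.camera(n)
    o.append(cv2.resize(p[v-60:v+60,u-60:u+60,::-1],(400,400),interpolation=cv2.INTER_CUBIC))
cv2.imwrite("pics/pre.png",np.hstack(o))
E
```

```text
time_s: 2.5
tool_pos: [476.7, -196.8, 168.6]
eef_rot: [[-0.164, 0.85, 0.5], [0.986, 0.151, 0.068], [-0.017, 0.505, -0.863]]
force: [0.8, -0.0, 0.2]
gripper_width: 0.599
t 2.5 pos [ 476.7 -196.8  168.6] F [ 0.8 -0.   0.2] w 0.599
target [ 474.5 -206.6  169.2] need mm [-2.3 -9.8  0.7] full-scale total [-0.11 -0.49  0.03] turn [ 0.01   0.005 -0.014] deg 1.6
```

View pics/pre.png

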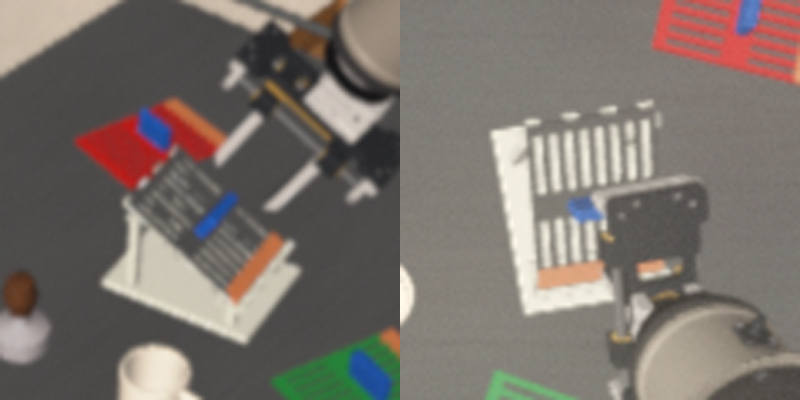

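The two fingers (side crop ~(240,135) and (295,185)) stand above the blue fin and straddle it along the grate's x. Now I'll correct the offset and descend.

```bash
python3 -m creep '[-0.05,-0.25,0.01,0.005,0.002,-0.007,-0.05,-0.25,0.01,0.005,0.002,-0.007,0.22,0.03,-0.385,0,0,0,0.22,0.03,-0.385,0,0,0,0.22,0.03,-0.385,0,0,0,0.22,0.03,-0.385,0,0,0,0.22,0.03,-0.385,0,0,0,0.22,0.03,-0.385,0,0,0,0.22,0.03,-0.385,0,0,0,0,0,0,0,0,0]'; python3 go.py grasp 28
```

```text
time_s: 3.6
tool_pos: [507.2, -204.4, 109.2]
eef_rot: [[-0.136, 0.859, 0.494], [0.991, 0.116, 0.071], [0.004, 0.499, -0.867]]
force: [0.6, 0.1, 0.2]
gripper_width: 0.597
t 3.6 pos [ 507.2 -204.4  109.2] F [0.6 0.1 0.2] w 0.597
target [ 514.  -200.9   99.9] need mm [ 6.9  3.5 -9.3] full-scale total [ 0.34  0.17 -0.46] turn [-0.002 -0.001  0.005] deg 0.5
```

```bash
python3 -m creep '[0.09,0.08,-0.13,0,0,0.005,0.09,0.05,-0.13,0,0,0,0.09,0.03,-0.13,0,0,0,0.05,0,-0.05,0,0,0,0,0,0,0,0,0]'; python3 go.py grasp 28
python3 - <<'E'
from rig import viewer
import cv2,numpy as np
p,d=viewer.camera("side")
cv2.imwrite("pics/dn.png",cv2.resize(p[100:200,240:360,::-1],(720,600),interpolation=cv2.INTER_CUBIC))
E
```

```text
time_s: 4.1
tool_pos: [514.2, -201.1, 100.1]
eef_rot: [[-0.144, 0.858, 0.493], [0.99, 0.123, 0.075], [0.003, 0.499, -0.867]]
force: [0.2, -0.9, -0.0]
gripper_width: 0.598
t 4.1 pos [ 514.2 -201.1  100.1] F [ 0.2 -0.9 -0. ] w 0.598
target [ 514.  -200.9   99.9] need mm [-0.2  0.1 -0.1] full-scale total [-0.01  0.01 -0.01] turn [-0.002 -0.001 -0.001] deg 0.2
```

View pics/dn.png

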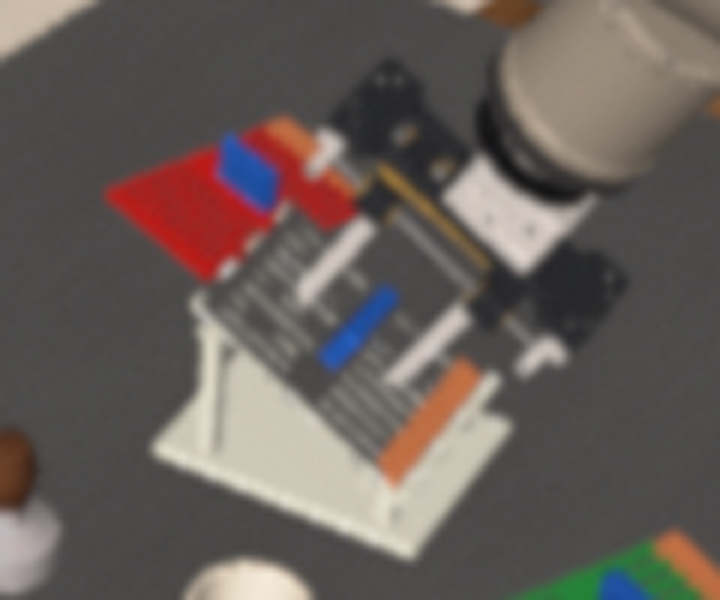

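The fingers straddle the fin at crop (358,328), so I'll close.

```bash
python3 -m creep '[0,0,0,0,0,0,0,0,0,0,0,0,0,0,0,0,0,0,0,0,0,0,0,0,0,0,0,0,0,0,0,0,0,0,0,0,0,0,0,0,0,0]' 0 40;  python3 go.py grasp 28
```

```text
time_s: 4.85
tool_pos: [514.0, -201.4, 100.6]
eef_rot: [[-0.144, 0.858, 0.494], [0.99, 0.123, 0.074], [0.003, 0.499, -0.866]]
force: [0.7, 0.0, -0.7]
gripper_width: 0.122
t 4.85 pos [ 514.  -201.4  100.6] F [ 0.7  0.  -0.7] w 0.122
target [ 514.  -200.9   99.9] need mm [ 0.1  0.5 -0.6] full-scale total [ 0.    0.02 -0.03] turn [-0.002 -0.001 -0.   ] deg 0.2
```

```bash
python3 -m creep '[-0.1,-0.01,0.2,0,0,0,-0.2,-0.03,0.36,0,0,0,-0.3,-0.04,0.55,0,0,0,-0.3,-0.04,0.55,0,0,0,-0.1,0,0.8,0,0,0,0,0,0.9,0,0,0,0,0,0.9,0,0,0,0,0,0.9,0,0,0,0,0,0.9,0,0,0,0,0,0.9,0,0,0]';  python3 go.py tray -55 0 100 20
python3 - <<'E'
from rig import viewer
import cv2,numpy as np
o=[]
for n,(u,v) in(("side",(295,130)),("top",(350,185))):
    p,d=viewer.camera(n)
    o.append(cv2.resize(p[v-60:v+60,u-60:u+60,::-1],(400,400),interpolation=cv2.INTER_CUBIC))
cv2.imwrite("pics/lift.png",np.hstack(o))
E
```

```text
time_s: 5.85
tool_pos: [486.6, -202.1, 245.5]
eef_rot: [[-0.143, 0.861, 0.488], [0.99, 0.122, 0.076], [0.006, 0.494, -0.87]]
force: [0.5, -0.2, -2.8]
gripper_width: 0.122
t 5.85 pos [ 486.6 -202.1  245.5] F [ 0.5 -0.2 -2.8] w 0.122
target [539.9 218.2 149.6] need mm [ 53.3 420.3 -95.9] full-scale total [ 2.66 21.01 -4.79] turn [ 0.003  0.107 -0.264] deg 25.7
```

View pics/lift.png

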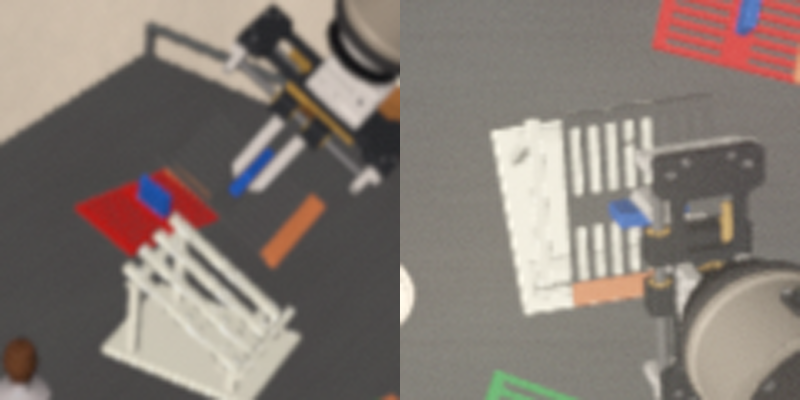

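The grate is in the grip (copper edge at side crop (293,230)) and clear of the rack. I'll carry it across high.

```bash
python3 -m creep '[0.12,0.9,0,0,0.004,-0.011,0.12,0.9,0,0,0.004,-0.011,0.12,0.9,0,0,0.004,-0.011,0.12,0.9,0,0,0.004,-0.011,0.12,0.9,0,0,0.004,-0.011,0.12,0.9,0,0,0.004,-0.011,0.12,0.9,0,0,0.004,-0.011,0.12,0.9,0,0,0.004,-0.011,0.12,0.9,0,0,0.004,-0.011,0.12,0.9,0,0,0.004,-0.011,0.12,0.9,0,0,0.004,-0.011,0.12,0.9,0,0,0.004,-0.011]';  python3 go.py tray -55 0 100 20
```

```text
time_s: 7.15
tool_pos: [508.0, 19.3, 238.2]
eef_rot: [[0.076, 0.905, 0.418], [0.997, -0.071, -0.026], [0.007, 0.418, -0.908]]
force: [-1.0, -1.0, -3.5]
gripper_width: 0.121
t 7.15 pos [508.   19.3 238.2] F [-1.  -1.  -3.5] w 0.121
target [539.9 218.2 149.6] need mm [ 31.9 198.8 -88.6] full-scale total [ 1.59  9.94 -4.43] turn [ 0.005  0.053 -0.125] deg 12.2
```

```bash
python3 -m creep '[0.13,0.83,-0.1,0,0.004,-0.011,0.13,0.83,-0.1,0,0.004,-0.011,0.13,0.83,-0.1,0,0.004,-0.011,0.13,0.83,-0.1,0,0.004,-0.011,0.13,0.83,-0.2,0,0.004,-0.011,0.13,0.83,-0.2,0,0.004,-0.011,0.13,0.83,-0.2,0,0.004,-0.011,0.13,0.83,-0.2,0,0.004,-0.011,0.13,0.83,-0.2,0,0.004,-0.011,0.13,0.83,-0.2,0,0.004,-0.011,0.13,0.83,-0.2,0,0.004,-0.011,0.13,0.83,-0.2,0,0.004,-0.011]';  python3 go.py tray -55 0 100 20
```

```text
time_s: 8.35
tool_pos: [531.3, 223.5, 186.5]
eef_rot: [[0.285, 0.905, 0.317], [0.958, -0.264, -0.107], [-0.013, 0.334, -0.942]]
force: [0.1, 0.6, -2.5]
gripper_width: 0.124
t 8.35 pos [531.3 223.5 186.5] F [ 0.1  0.6 -2.5] w 0.124
target [539.9 218.2 149.6] need mm [  8.6  -5.3 -36.9] full-scale total [ 0.43 -0.27 -1.84] turn [ 0.007 -0.007  0.01 ] deg 1.3
```

```bash
python3 -m creep '[0.09,-0.06,-0.4,0.002,-0.002,0.002,0.09,-0.06,-0.45,0.002,-0.002,0.003,0.09,-0.06,-0.5,0.002,-0.002,0.003,0.09,-0.06,-0.45,0.002,-0.002,0.003,0.09,-0.06,-0.4,0,0,0,0,0,-0.3,0,0,0,0,0,0,0,0,0]';  python3 go.py tray -55 0 75 20
python3 - <<'E'
from rig import viewer
import cv2,numpy as np
o=[]
for n,(u,v) in(("side",(210,225)),("top",(205,185))):
    p,d=viewer.camera(n);np.savez(f"{n}1.npz",p=p,d=d)
    im=cv2.resize(p[v-50:v+50,u-50:u+50,::-1],(600,600),interpolation=cv2.INTER_CUBIC)
    cv2.imwrite(f"pics/ab_{n}.png",im)
E
```

```text
time_s: 9.05
tool_pos: [538.3, 215.5, 128.9]
eef_rot: [[0.265, 0.908, 0.325], [0.964, -0.25, -0.088], [0.001, 0.337, -0.941]]
force: [0.4, 0.0, -2.8]
gripper_width: 0.122
t 9.05 pos [538.3 215.5 128.9] F [ 0.4  0.  -2.8] w 0.122
target [539.9 218.2 124.6] need mm [ 1.6  2.6 -4.3] full-scale total [ 0.08  0.13 -0.22] turn [-0.001 -0.003 -0.003] deg 0.4
```

View pics/ab_side.png

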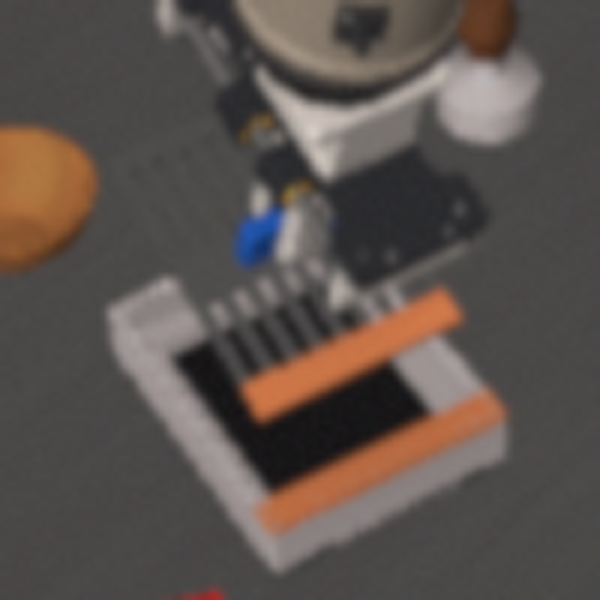

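View pics/ab_top.png

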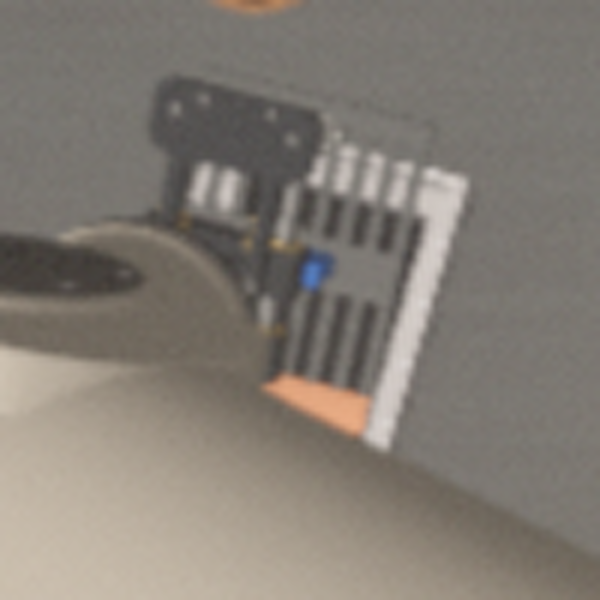

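The side picture shows the copper edge (250,400)-(455,305) above the open tray, lip (265,520)-(505,405). I'll overlay the predicted grate to check it in the grip.

```bash
cat > ov.py <<'E'
from h import *
from rig import arm
import sys
from go import TR,TY
def gpose(h=28,off=(0,0)):
    s=arm.read_state();E=s["eef_rot"];M=np.stack([E[:,1],E[:,0],-E[:,2]],1)
    return s["tool_pos"]-M@np.array([off[0],off[1],h]),M
def report(h=28,off=(0,0)):
    o,M=gpose(h,off);Rz=R.from_euler("z",-TY)
    f=lambda p:Rz.apply(M@np.array(p)+o-TR).round(1)
    print("tongue",f((-75,0,2.5)),"free",f((75,0,2.5)),"tilt rad",round(float(np.arccos(M[2,2])),3),"yaw err",round(float(np.arctan2(M[1,0],M[0,0])-TY),3),"roll",round(float(M[2,1]),3))
if __name__=="__main__":
    o,M=gpose();report()
    tag=sys.argv[1];out=sys.argv[2]
    for n,(u,v) in(("side",(210,225)),("top",(205,185))):
        im=np.load(f"{n}{tag}.npz")["p"][v-50:v+50,u-50:u+50,::-1]
        im=cv2.resize(im,(600,600),interpolation=cv2.INTER_CUBIC)
        gp=proj(n,np.array([(x,y,z) for z in(0,5) for x in(-75,-57,75) for y in(-55,55)]+[(x,y,35) for x in(-6,6) for y in(-25,25)])@M.T+o)
        tp=proj(n,R.from_euler("z",TY).apply([(x,y,35) for x in(-84,-66,84) for y in(-65,65)])+TR)
        for a,c in[(q,(0,255,0)) for q in gp]+[(q,(255,255,0)) for q in tp]:
            cv2.circle(im,tuple(np.int32((a-[u-50,v-50]+.5)*6)),3,c,-1)
        cv2.imwrite(f"pics/{out}_{n}.png",im)
E
python3 ov.py 1 ovab
```

```text
tongue [-55.9  -2.6  80.5] free [ 85.3  -2.  131.2] tilt rad 0.345 yaw err 0.004 roll 0.002
```

View pics/ovab_side.png

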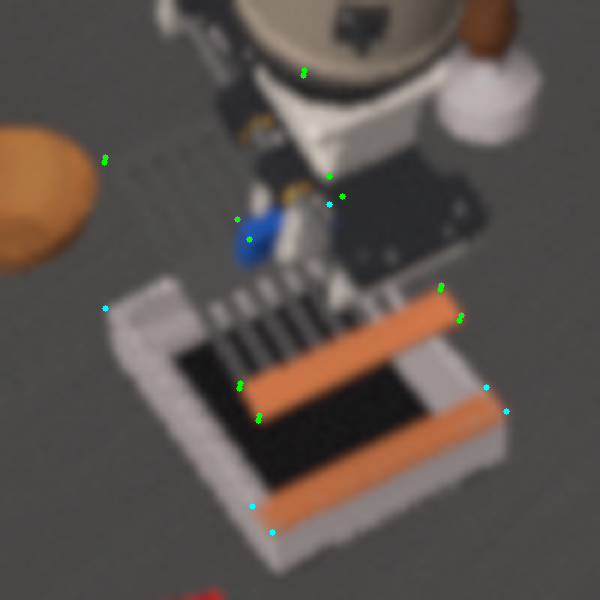

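View pics/ovab_top.png

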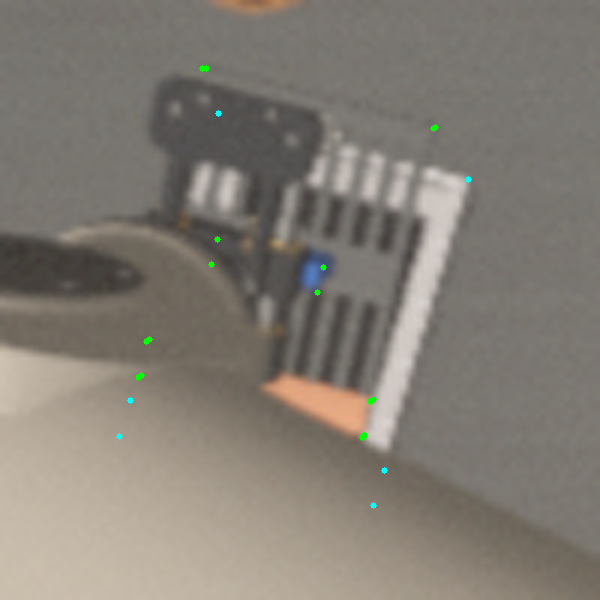

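```bash
python3 go.py tray -57 0 40 15;python3 go.py tray -57 0 21.5 15
```

```text
t 9.15 pos [538.6 216.  129.8] F [ 0.   0.  -3.3] w 0.123
target [541.9 217.6  84. ] need mm [  3.3   1.6 -45.8] full-scale total [ 0.16  0.08 -2.29] turn [ 0.013  0.051 -0.003] deg 4.8
t 9.15 pos [538.6 216.  129.8] F [ 0.   0.  -3.3] w 0.123
target [541.9 217.6  65.5] need mm [  3.3   1.6 -64.3] full-scale total [ 0.16  0.08 -3.22] turn [ 0.013  0.051 -0.003] deg 4.8
```

```bash
python3 -m creep '[0.04,0.03,-0.25,0.002,0.01,-0.001,0.04,0.02,-0.35,0.002,0.01,-0.001,0.04,0.02,-0.4,0.002,0.01,-0.001,0.04,0.01,-0.4,0.002,0.01,0,0.02,0,-0.4,0.002,0.01,0,0,0,-0.3,0.002,0.005,0,0,0,0,0,0,0]';  python3 go.py tray -57 0 21.5 15; python3 -c "
import ov;ov.report()"
```

```text
time_s: 9.85
tool_pos: [543.3, 218.0, 84.6]
eef_rot: [[0.27, 0.933, 0.236], [0.963, -0.261, -0.069], [-0.003, 0.246, -0.969]]
force: [-0.0, 0.4, -1.8]
gripper_width: 0.124
t 9.85 pos [543.3 218.   84.6] F [-0.   0.4 -1.8] w 0.124
target [541.9 217.6  65.5] need mm [ -1.4  -0.4 -19.1] full-scale total [-0.07 -0.02 -0.95] turn [-0.    -0.009  0.001] deg 0.8
tongue [-56.3   0.7  41.4] free [89.   0.7 78.4] tilt rad 0.249 yaw err -0.0 roll -0.003
```

```bash
python3 -m creep '[-0.02,-0.01,-0.2,0,0,0,-0.02,-0.01,-0.2,0,0,0,-0.01,-0.01,-0.2,0,0,0,0,0,-0.18,0,0,0,0,0,-0.1,0,0,0,0,0,0,0,0,0]';  python3 go.py tray -75.5 0 21 15; python3 -c "
import ov;ov.report()"
python3 - <<'E'
from rig import viewer
import cv2,numpy as np
for n in("side","top"):
    p,d=viewer.camera(n);np.savez(f"{n}2.npz",p=p,d=d)
E
python3 ov.py 2 hk
```

```text
time_s: 10.45
tool_pos: [542.0, 217.7, 65.8]
eef_rot: [[0.27, 0.933, 0.237], [0.963, -0.261, -0.069], [-0.003, 0.247, -0.969]]
force: [0.2, -0.1, -2.4]
gripper_width: 0.123
t 10.45 pos [542.  217.7  65.8] F [ 0.2 -0.1 -2.4] w 0.123
target [524.1 222.6  65. ] need mm [-17.9   4.9  -0.8] full-scale total [-0.89  0.25 -0.04] turn [-0.    -0.008 -0.   ] deg 0.7
tongue [-57.5  -0.   22.6] free [87.8  0.1 59.6] tilt rad 0.25 yaw err 0.001 roll -0.003
tongue [-57.4   0.1  22.9] free [87.9  0.2 59.9] tilt rad 0.25 yaw err 0.001 roll -0.002
```

View pics/hk_side.png

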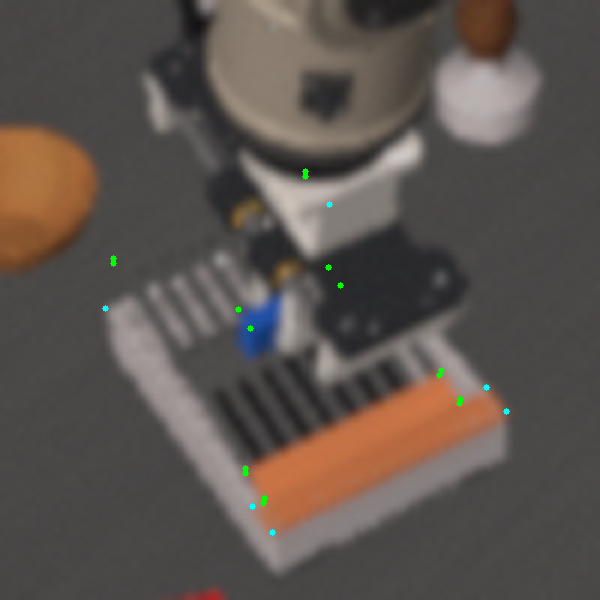

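View pics/hk_top.png

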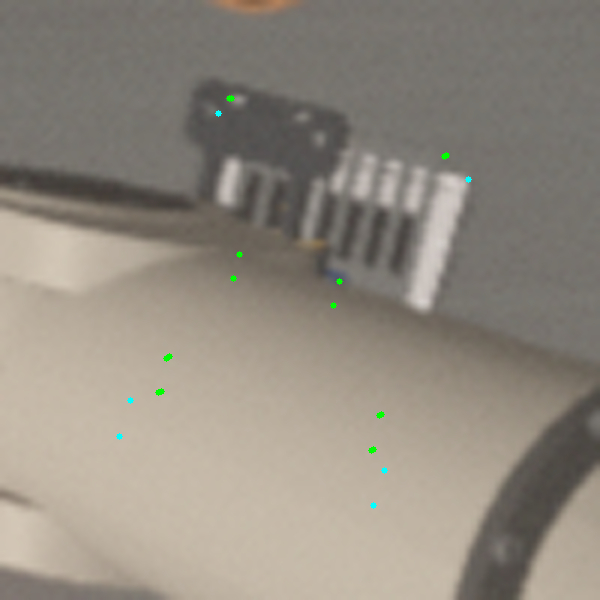

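```bash
python3 -m creep '[-0.1,0.027,-0.03,0,0,0,-0.15,0.041,-0.03,0,0,0,-0.15,0.041,-0.02,0,0,0,-0.1,0.027,0,0,0,0,0,0,0,0,0,0]';  python3 go.py tray -75.5 0 21 15; python3 -c "
import ov;ov.report()"
```

```text
time_s: 11.05
tool_pos: [531.3, 221.0, 64.9]
eef_rot: [[0.269, 0.933, 0.238], [0.963, -0.261, -0.069], [-0.002, 0.248, -0.969]]
force: [0.3, -0.5, -2.3]
gripper_width: 0.125
t 11.05 pos [531.3 221.   64.9] F [ 0.3 -0.5 -2.3] w 0.125
target [524.1 222.6  65. ] need mm [-7.2  1.6  0.1] full-scale total [-0.36  0.08  0.01] turn [-0.001 -0.007 -0.   ] deg 0.7
tongue [-68.7   0.3  21.6] free [76.6  0.4 58.8] tilt rad 0.25 yaw err 0.001 roll -0.002
```

No contact, and the tongue is estimated at x = -68.7. Going the rest of the way.

```bash
python3 -m creep '[-0.12,0.03,0,0,0,0,-0.12,0.03,0,0,0,0,-0.08,0.02,0,0,0,0,0,0,0,0,0,0,0,0,0,0,0,0]';  python3 go.py tray -75.5 0 21 15; python3 -c "
import ov;ov.report()"
python3 - <<'E'
from rig import viewer
import cv2,numpy as np
for n in("side","top"):
    p,d=viewer.camera(n);np.savez(f"{n}3.npz",p=p,d=d)
E
python3 ov.py 3 hk3
```

```text
time_s: 11.55
tool_pos: [524.3, 222.8, 65.0]
eef_rot: [[0.269, 0.933, 0.238], [0.963, -0.26, -0.069], [-0.002, 0.248, -0.969]]
force: [-0.2, -0.5, -2.6]
gripper_width: 0.127
t 11.55 pos [524.3 222.8  65. ] F [-0.2 -0.5 -2.6] w 0.127
target [524.1 222.6  65. ] need mm [-0.2 -0.2 -0. ] full-scale total [-0.01 -0.01 -0.  ] turn [-0.001 -0.007 -0.   ] deg 0.7
tongue [-75.8   0.1  21.7] free [69.5  0.2 58.9] tilt rad 0.251 yaw err 0.001 roll -0.002
tongue [-75.8   0.1  21.7] free [69.5  0.2 58.9] tilt rad 0.251 yaw err 0.001 roll -0.002
```

View pics/hk3_side.png

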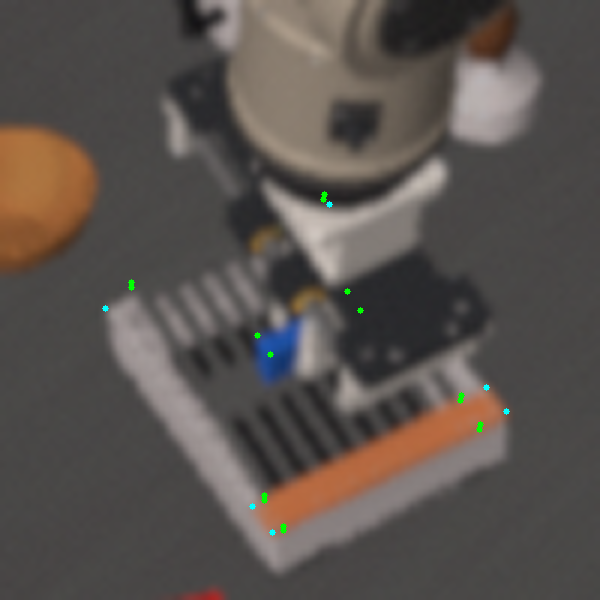

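Most of the grate's copper band is now hidden under the lip: only a strip inside the lip line (260,505)-(490,395) shows. I'll feel for the wall and seat to correct the calibration.

```bash
for i in 1; do python3 -m creep '[-0.08,0.022,0,0,0,0,0,0,0,0,0,0]'; python3 -c "
import ov;ov.report()"; done
```

```text
time_s: 11.85
tool_pos: [523.0, 223.0, 65.1]
eef_rot: [[0.27, 0.933, 0.238], [0.963, -0.261, -0.069], [-0.002, 0.248, -0.969]]
force: [0.1, 0.1, -1.8]
gripper_width: 0.121
tongue [-77.2  -0.   21.7] free [68.1  0.  59. ] tilt rad 0.251 yaw err 0.0 roll -0.002
```

```bash
python3 -m creep '[-0.06,0.016,0,0,0,0,0,0,0,0,0,0]'; python3 -c "
import ov;ov.report()"
```

```text
time_s: 12.05
tool_pos: [522.7, 222.8, 65.4]
eef_rot: [[0.271, 0.932, 0.24], [0.963, -0.262, -0.07], [-0.002, 0.25, -0.968]]
force: [0.5, -0.1, -2.6]
gripper_width: 0.124
tongue [-77.3  -0.2  22. ] free [67.9 -0.3 59.4] tilt rad 0.252 yaw err -0.001 roll -0.002
```

```bash
python3 -m creep '[-0.1,0.027,0,0,0,0,0,0,0,0,0,0,0,0,0,0,0,0]'; python3 -c "
import ov;ov.report()"
```

```text
time_s: 12.35
tool_pos: [522.5, 222.7, 66.1]
eef_rot: [[0.272, 0.931, 0.242], [0.962, -0.263, -0.07], [-0.002, 0.252, -0.968]]
force: [0.7, -0.3, -2.3]
gripper_width: 0.123
tongue [-77.4  -0.3  22.5] free [67.8 -0.6 60.4] tilt rad 0.255 yaw err -0.002 roll -0.002
```

The wall contact came at an estimated tongue x of -77.4, where the model expects it, so the x calibration is good. I'll back off about 2 mm and lower the tongue to the seat.

```bash
python3 -m creep '[0.11,-0.02,0,0,0,0,0,0,-0.08,0,0.002,0,0,0,-0.08,0,0,0,0,0,0,0,0,0,0,0,0,0,0,0]'; python3 -c "
import ov;ov.report()"
```

```text
time_s: 12.85
tool_pos: [523.7, 222.8, 62.1]
eef_rot: [[0.271, 0.933, 0.237], [0.962, -0.262, -0.07], [-0.003, 0.247, -0.969]]
force: [-0.3, -0.8, -2.2]
gripper_width: 0.126
tongue [-76.5   0.   18.8] free [68.8 -0.1 55.9] tilt rad 0.25 yaw err -0.001 roll -0.003
```

```bash
python3 go.py tray -75.5 0 18.5 8; python3 go.py tray -75.5 0 18.2 3.5; python3 go.py tray -75.3 0 17.5 0
```

```text
t 12.85 pos [523.7 222.8  62.1] F [-0.3 -0.8 -2.2] w 0.126
target [528.8 221.3  54.2] need mm [ 5.1 -1.5 -7.9] full-scale total [ 0.26 -0.07 -0.39] turn [0.021 0.067 0.001] deg 6.3
t 12.85 pos [523.7 222.8  62.1] F [-0.3 -0.8 -2.2] w 0.126
target [531.3 220.6  48.2] need mm [  7.6  -2.2 -13.9] full-scale total [ 0.38 -0.11 -0.69] turn [0.034 0.115 0.001] deg 10.8
t 12.85 pos [523.7 222.8  62.1] F [-0.3 -0.8 -2.2] w 0.126
target [533.1 220.1  43. ] need mm [  9.5  -2.7 -19.1] full-scale total [ 0.47 -0.13 -0.95] turn [0.045 0.153 0.001] deg 14.3
```

```bash
python3 -m creep '[0.05,-0.01,-0.05,0.003,0.009,0,0.03,-0.009,-0.05,0.003,0.009,0,0.03,-0.009,-0.05,0.003,0.009,0,0.03,-0.009,-0.05,0.003,0.009,0,0.03,-0.009,-0.05,0.003,0.009,0,0.03,-0.009,-0.05,0.003,0.009,0,0.03,-0.009,-0.05,0.003,0.009,0,0,0,0,0,0,0]'; python3 -c "
import ov;ov.report()";python3 go.py tray -75.5 0 18.2 3.5
```

```text
time_s: 13.65
tool_pos: [529.1, 221.0, 54.3]
eef_rot: [[0.272, 0.953, 0.131], [0.962, -0.27, -0.034], [0.003, 0.135, -0.991]]
force: [-0.9, 0.0, -2.6]
gripper_width: 0.123
tongue [-75.3   0.   18.9] free [73.3 -0.4 39.2] tilt rad 0.136 yaw err -0.003 roll 0.003
t 13.65 pos [529.1 221.   54.3] F [-0.9  0.  -2.6] w 0.123
target [531.3 220.6  48.2] need mm [ 2.2 -0.4 -6.1] full-scale total [ 0.11 -0.02 -0.31] turn [0.011 0.046 0.002] deg 4.3
```

```bash
python3 -m creep '[0.02,0,-0.06,0.002,0.009,0,0.02,-0.005,-0.06,0.002,0.009,0.001,0.02,-0.005,-0.06,0.002,0.009,0.001,0.02,-0.005,-0.06,0.002,0.009,0,0.02,-0.005,-0.06,0.002,0.009,0,0,0,0,0,0,0]'; python3 -c "
import ov;ov.report()";python3 go.py tray -75.2 0 17.5 0
python3 - <<'E'
from rig import viewer
import cv2,numpy as np
for n in("side","top"):
    p,d=viewer.camera(n);np.savez(f"{n}4.npz",p=p,d=d)
E
python3 ov.py 4 hk4
```

```text
time_s: 14.25
tool_pos: [531.3, 220.7, 48.0]
eef_rot: [[0.269, 0.962, 0.055], [0.963, -0.268, -0.017], [-0.001, 0.057, -0.998]]
force: [-0.0, -1.5, 0.8]
gripper_width: 0.121
tongue [-75.6   0.   18.3] free [74.2  0.2 26.8] tilt rad 0.057 yaw err 0.001 roll -0.001
t 14.25 pos [531.3 220.7  48. ] F [-0.  -1.5  0.8] w 0.121
target [533.2 220.1  43. ] need mm [ 1.9 -0.7 -5. ] full-scale total [ 0.09 -0.03 -0.25] turn [ 0.011  0.035 -0.001] deg 3.3
tongue [-75.7  -0.1  18.3] free [74.1  0.2 27.1] tilt rad 0.058 yaw err 0.002 roll -0.001
```

View pics/hk4_side.png

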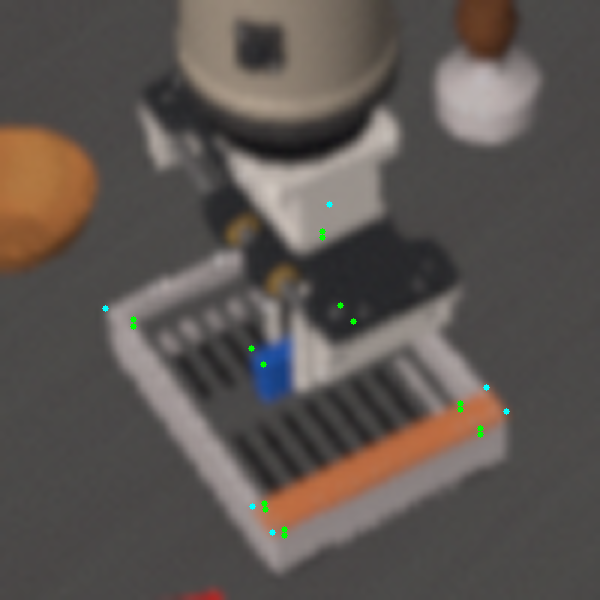

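View pics/hk4_top.png

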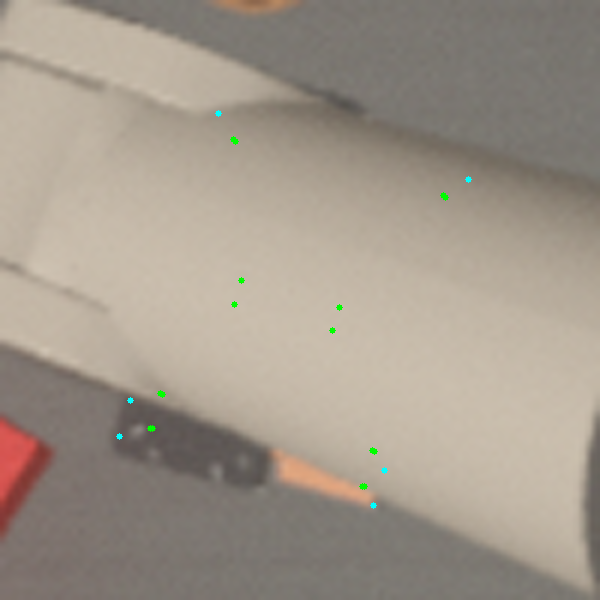

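The free end now sits just inside the rim. A 3 N change in vertical force suggests the tongue is touching the seat. Finishing the swing slowly.

```bash
python3 -m creep '[0.02,-0.006,-0.05,0.002,0.008,0,0.02,-0.006,-0.05,0.002,0.008,0,0.02,-0.006,-0.05,0.002,0.008,0,0,0,0,0,0,0]'; python3 -c "
import ov;ov.report()";python3 go.py tray -75.2 0 17.5 0
```

```text
time_s: 14.75
tool_pos: [532.5, 220.5, 45.1]
eef_rot: [[0.268, 0.963, 0.015], [0.964, -0.267, -0.007], [-0.002, 0.017, -1.0]]
force: [0.1, -1.9, 0.8]
gripper_width: 0.125
tongue [-75.6   0.   18.4] free [74.4  0.4 20.9] tilt rad 0.017 yaw err 0.002 roll -0.002
t 14.75 pos [532.5 220.5  45.1] F [ 0.1 -1.9  0.8] w 0.125
target [533.2 220.1  43. ] need mm [ 0.7 -0.5 -2.1] full-scale total [ 0.04 -0.02 -0.11] turn [ 0.004  0.01  -0.001] deg 1.0
```

```bash
python3 -m creep '[0.02,-0.01,-0.05,0.002,0.006,0,0.02,-0.01,-0.05,0.002,0.006,0,0,0,0,0,0,0]'; python3 -c "
import ov;ov.report()";python3 -m creep '[0,0,-0.05,0,0,0,0,0,-0.05,0,0,0,0,0,0,0,0,0]'; python3 -c "
import ov;ov.report()"
```

```text
time_s: 15.05
tool_pos: [532.9, 220.7, 44.2]
eef_rot: [[0.267, 0.964, -0.005], [0.964, -0.267, -0.0], [-0.002, -0.005, -1.0]]
force: [0.3, -0.4, -1.1]
gripper_width: 0.125
tongue [-75.8   0.3  19.1] free [74.2  0.7 18.3] tilt rad 0.005 yaw err 0.003 roll -0.002
time_s: 15.35
tool_pos: [533.0, 220.8, 44.3]
eef_rot: [[0.267, 0.964, -0.005], [0.964, -0.267, -0.002], [-0.003, -0.004, -1.0]]
force: [-0.4, 0.7, -0.9]
gripper_width: 0.125
tongue [-75.7   0.3  19.1] free [74.3  0.8 18.5] tilt rad 0.005 yaw err 0.003 roll -0.003
```

```bash
python3 -m creep '[0,0,-0.12,0,0,0,0,0,-0.12,0,0,0]'; python3 -c "
import ov;ov.report()"
```

```text
time_s: 15.55
tool_pos: [533.3, 221.5, 43.2]
eef_rot: [[0.267, 0.964, -0.003], [0.964, -0.267, -0.004], [-0.004, -0.002, -1.0]]
force: [-16.1, -11.3, 52.7]
gripper_width: 0.124
tongue [-75.6   1.   17.9] free [74.4  1.5 17.6] tilt rad 0.005 yaw err 0.003 roll -0.004
```

It presses firmly on the seat (53 N at about flat). I'll relieve that and release.

```bash
python3 -m creep '[0,-0.02,0.03,0,0,0,0,0,0,0,0,0]'; python3 -m creep '[0,0,0,0,0,0,0,0,0,0,0,0,0,0,0,0,0,0,0,0,0,0,0,0,0,0,0,0,0,0]' 0.3 10
```

```text
time_s: 15.75
tool_pos: [533.4, 221.2, 44.5]
eef_rot: [[0.266, 0.964, -0.002], [0.964, -0.266, -0.004], [-0.004, -0.001, -1.0]]
force: [0.1, -0.8, -2.2]
gripper_width: 0.124
time_s: 16.25
tool_pos: [533.3, 221.2, 43.5]
eef_rot: [[0.266, 0.964, -0.003], [0.964, -0.266, -0.003], [-0.004, -0.002, -1.0]]
force: [-0.5, -0.8, -1.6]
gripper_width: 0.299
```

```bash
python3 -m creep '[0,0,0.2,0,0,0,0,0,0.4,0,0,0,0,0,0.6,0,0,0,0,0,0.9,0,0,0,0,0,0.9,0,0,0,0,0,0.9,0,0,0,0,0,0.9,0,0,0,0,0,0.9,0,0,0,0,0,0.9,0,0,0,0,0,0.9,0,0,0,0,0,0.9,0,0,0]'; python3 -m creep '[0,-0.9,0.2,0,0,0,0,-0.9,0.2,0,0,0,0,-0.9,0.2,0,0,0,0,-0.9,0.2,0,0,0,0,-0.9,0,0,0,0,0,-0.9,0,0,0,0,0,-0.9,0,0,0,0,0,-0.9,0,0,0,0,0,-0.9,0,0,0,0,0,-0.9,0,0,0,0,0,-0.9,0,0,0,0,0,0,0,0,0,0]'
python3 - <<'E'
from rig import viewer
import cv2,numpy as np
for n,(u,v) in(("side",(210,225)),("top",(205,185))):
    p,d=viewer.camera(n);np.savez(f"{n}5.npz",p=p,d=d)
    cv2.imwrite(f"pics/fin_{n}.png",cv2.resize(p[v-50:v+50,u-50:u+50,::-1],(600,600),interpolation=cv2.INTER_CUBIC))
    cv2.imwrite(f"pics/finfull_{n}.png",p[:,:,::-1])
E
```

```text
time_s: 17.35
tool_pos: [532.6, 221.3, 226.7]
eef_rot: [[0.266, 0.964, -0.003], [0.964, -0.266, -0.003], [-0.004, -0.002, -1.0]]
force: [0.3, -0.2, 0.1]
gripper_width: 0.297
time_s: 18.55
tool_pos: [532.4, 18.3, 256.8]
eef_rot: [[0.263, 0.965, 0.002], [0.965, -0.263, -0.002], [-0.001, 0.003, -1.0]]
force: [-0.0, -0.2, -0.4]
gripper_width: 0.302
```

View pics/fin_side.png

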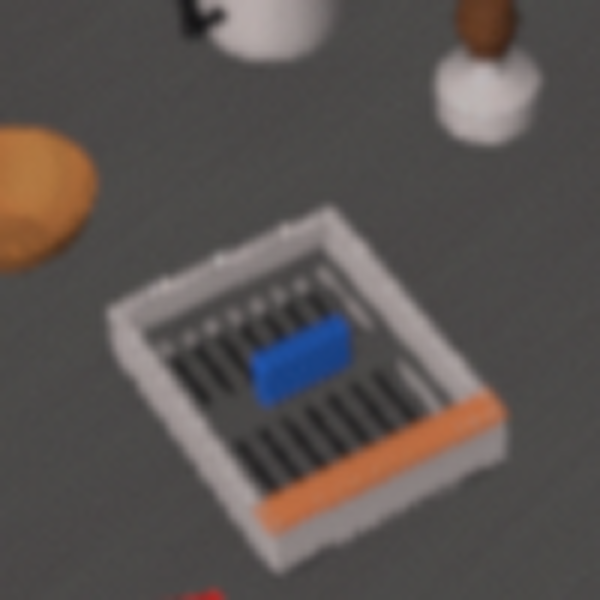

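View pics/fin_top.png

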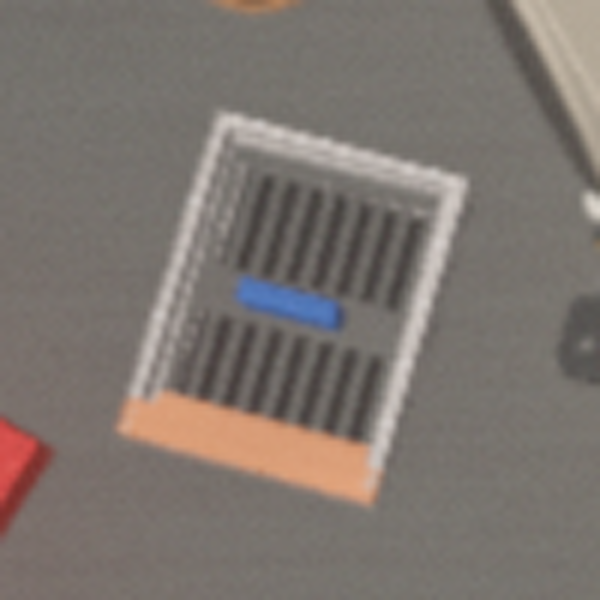

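View pics/finfull_top.png

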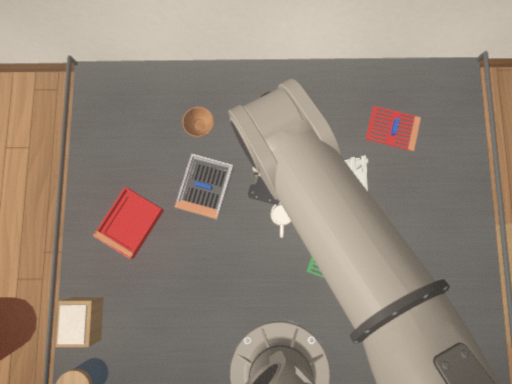

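The grate lies inside the rim in both views: fin at (290,303) top crop and (303,360) side crop, tongue end hidden below the lip. Next I'll check level, height and position with the depth data.

```bash
python3 - <<'E'
from h import *
from go import TR,TY
for n in("top","side"):
    z=np.load(f"{n}5.npz");d=z["d"];W=unproj(n,d).reshape(-1,3);p=z["p"].reshape(-1,3).astype(int)
    L=R.from_euler("z",-TY).apply(W-TR);ok=d.ravel()>0
    m=ok&(abs(L[:,0])<66)&(abs(L[:,1])<48)&(L[:,2]>14)&(L[:,2]<28)&(p[:,2]-p[:,0]<30)
    A=np.c_[L[m,:2],np.ones(m.sum())];w=np.ones(m.sum())
    for _ in range(20):
        c=np.linalg.lstsq(A*w[:,None],L[m,2]*w,rcond=None)[0];r=L[m,2]-A@c;w=1/(1+(r/1.5)**2)
    rim=ok&(abs(L[:,0]+75)<5)&(abs(L[:,1])<55);tb=ok&(L[:,0]>110)&(L[:,0]<150)&(abs(L[:,1])<50)
    print(n,m.sum(),"plane slopes,z(20)",c.round(4),"rms",r.std().round(2),"lip35",np.median(L[rim,2]).round(2),"table0",np.median(L[tb,2]).round(2))
    b=ok&(p[:,2]-p[:,0]>50)&(abs(L[:,0])<40)&(abs(L[:,1])<45)
    t=b&(L[:,2]>45)
    print("  fin",np.median(L[b],0).round(1),"top face (50)",np.median(L[t],0).round(1),t.sum())
E
python3 - <<'E'
import numpy as np,cv2
# bystander change
for n in("side","top"):
    a=np.load(f"{n}0.npz")["p"];b=np.load(f"{n}5.npz")["p"]
    m=cv2.absdiff(a,b).max(2)>60
    print(n,m.sum()); cv2.imwrite(f"pics/diff_{n}.png",np.hstack([b[:,:,::-1],np.repeat(m[:,:,None]*255,3,2)])[:, :])
E
```

```text
top 755 plane slopes,z(20) [-5.30000e-03 -5.70000e-03  2.02937e+01] rms 2.28 lip35 35.47 table0 0.51
  fin [-0.9  1.2 49.6] top face (50) [-0.1  1.5 50.3] 60
side 520 plane slopes,z(20) [4.10000e-03 5.90000e-03 1.83021e+01] rms 2.14 lip35 33.82 table0 -0.88
  fin [-6.   3.1 42.5] top face (50) [-3.1  1.4 48.6] 58
side 8703
top 10501[ WARN:0@0.078] global loadsave.cpp:1063 imwrite_ Unsupported depth image for selected encoder is fallbacked to CV_8U.
```

```bash
python3 -c "
import cv2;i=cv2.imread('pics/diff_side.png');cv2.imwrite('pics/diff2.png',cv2.resize(i,(800,300)))"
```

```text
(no output)
```

View pics/diff2.png

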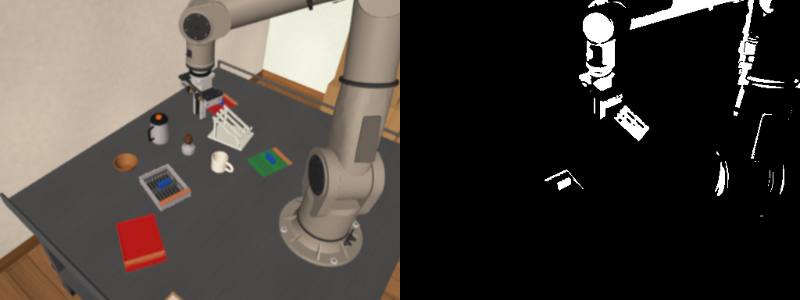

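The grate is level to within 0.01 rad and at seated height once each camera's height bias is allowed for. It is centred to about 1.5 mm, and the bystanders are unchanged in the difference image. The gripper is clear, so I'm handing in.

```bash
python3 -c "
from rig import arm
print(arm.job_done())"
```

```text
the job is handed in; nothing more can be done
None
```

The dark grate is back in the grey tray, hooked under the copper lip and lying flat on its seat. I handed the job in at about 19 s of the 48 s; no verdict was reported.

**How it went:** I gripped the blue fin square to the 30° slope, lifted the grate off the rack and carried it high over the bystanders. I slid the copper edge under the lip at a tilt of about 0.25 rad. I felt the tray wall where the model put it, backed off about 2 mm and swung the free end down at roughly 0.15 rad/s. I then pressed it onto the seat, let go and moved the gripper well clear.

**Last checks:**
- **Level and height:** depth readings show the grate level to within 0.01 rad. The plate top reads 20.3 mm (top camera) and 18.3 mm (side camera) against a nominal 20 mm. The difference matches each camera's height bias as seen on the table and lip.
- **Position:** the fin's top face reads 0 to -3 mm in x and about 1.5 mm in y in the tray's frame. The side camera's -3 mm disagrees slightly with the top camera's 0 mm.
- **Bystanders:** the side difference image shows no change at the jug, cup, tamper or bowl. In the top view the arm hid the jug and tamper, so for those two I relied on the side view.
- **Force:** while confirming the seat, the reading peaked at about 53 N on the wrist. That is under the 120 N limit and went through the gripped fin.

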